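# Pack the two L-shaped spacer plates into their tray

### The job

Put the two L-shaped aluminium spacer plates away in the shallow blue tray: turn them so that they nest into one rectangle and both lie flat on the tray's floor, side by side, neither resting on a wall nor on the other. Let go of them and leave the steel try square where it lies.

Things in the scene. Friction and masses are not known exactly. Their poses are not given: they have to be found in the camera images.
- plate_1_grip (a point): Red square grip post (16x16 mm, 40 mm tall) on a loose L-shaped aluminium plate, 10 mm thick, 0.2 to 0.33 kg. Point: over its centre of mass, 34 mm above its underside, 16 mm below the post's top. z up; x, y along plate edges and post faces. L = 108 mm square, -45 to +63 mm in x and y from here, less the 54 mm square where x and y both exceed +9; full corner at (-45, -45).
- plate_2_grip (a point): The same point, with the same axes, on the second plate, which is identical to the first.
- tray_in (a point): Centre of the inner floor of the fixed blue tray with black corners. z up; inside 138 mm (x) by 192 mm (y); floor 4 mm above the worktop; walls 5 mm thick, 12 mm above the floor. The plates fit only half a turn apart, full corners in opposite tray corners, 10 mm play in every gap: posts then 14 mm (x) and 41 mm (y) from here, each toward its full corner; grip points 34 mm above.
- try_square: Steel try square on the worktop beyond the work, 158 x 104 mm, 13 mm high: also an L, but with a thin blade and no red post. Origin under the middle of its outline. Must stay where it is.
Not all that is in view belongs to the job. Leave any green or purple look-alike of the part that bears plate_2_grip alone.

How it is judged:
At the end, for the whole second after the job is handed in: Both plates lie inside the tray flat on its floor (grip point 34 mm above the floor within 3 mm, tilt under 0.08 rad, grip point within 45 mm in x and 70 mm in y of the tray's centre), at rest (under 0.02 m/s), and the try square is within 30 mm of where it lay (x of plate_1_grip in the frame of tray_in between -0.045 and 0.045 m and y of plate_1_grip in the frame of tray_in between -0.07 and 0.07 m and z of plate_1_grip in the frame of tray_in between 0.031 and 0.037 m and angle between each of plate_1_grip, plate_2_grip's own z axis and vertical below 0.08 rad and linear speed of each of plate_1, plate_2 below 0.02 m/s and x of plate_2_grip in the frame of tray_in between -0.045 and 0.045 m and y of plate_2_grip in the frame of tray_in between -0.07 and 0.07 m and z of plate_2_grip in the frame of tray_in between 0.031 and 0.037 m and distance of try_square from where it was at the start of the episode below 0.03 m); the robot touches nothing.
It fails at once if the try square is moved by more than 30 mm (distance of try_square from where it was at the start of the episode above 0.03 m).
It also fails if it takes over 72 s, if anything falls off the work surface, if the arm or the gripper's body presses on something with over 40 N, if the wrist force passes 120 N, or if a joint passes its speed limit or range.

### The arm

A 6-joint arm with a two-finger parallel gripper is mounted at the origin on a cart in front of the work surface, level with it; the furniture and walls round the work are solid. World frame = base frame: x ahead of the robot, y to its left, z up, the work surface at z = 0. Lengths are in m, angles in rad, forces in N, time in s.
With the tool pointing down it reaches from about 0.375 to 0.9 m from the base axis. Payload 3.1 kg.
Tool frame: the origin (TCP) lies between the finger pads; the fingertips stand 22 mm ahead of it and the grasp point (between the pads) lies 3 mm ahead of it; z points along the fingers, y is the line along which they close (so a half turn about z gives the same grasp; the last joint's range is limited). The gripper opens to 87 mm and grips with 3 to 60 N. Pads are 19 mm wide; open, the fingers measure 117 mm over their backs; the gripper's body (75 mm by 190 mm) begins 51 mm behind the grasp point.
Start: joints at [1.079, 0.527, 1.433, -0, 1.181, -0.178], TCP at [0.192, 0.595, 0.245] pointing down, gripper open.
Joint ranges: [-3.08, 3.08], [-0.75, 2.2], [0.22, 2.44], [-1.43, 4.57], [0, 2.65], [-2.85, 2.85]. Speed limits (rad/s): [2.79, 2.79, 3.14, 3.14, 3.14, 3.14].

### API

Orientations are given as a unit quaternion [x, y, z, w].
In Python, from rig import robot gives the robot as it stands.
- The arm moves only by the tool move_arm, never from a script. Its argument "series" is text: rows parted by semicolons, each of 6 numbers parted by spaces: the shift along the tool's x, y, z in mm, then the turn, a rotation vector about the tool's x, y, z in degrees. In form: dx dy dz ax ay az; .... A call has 1 to 8 rows; each row is the pose to reach, as a shift and turn from the pose commanded when the call began, along the tool's axes at that moment; what a row does not reach only later rows make up. A row lasts 1/12 s, in which the tool goes at most 41.7 mm and 7.16 degrees, less where a joint would pass 70% of its speed; a pose out of reach is approached as far as the arm can. A call with a gripper value outside its range is refused whole. "jaw" is the opening, from 0 (shut) to 1 (fully open), set as the call begins (left out, the last holds). The fingers move at their own pace and stop on an object; "newtons" is the grip in N (left out, the last holds). Time passes only in rows, so rows that repeat a pose let the fingers close. It gives the time, the measured TCP pose, the force, the opening and the grip force at its end, in the units of the state.
- robot.get_obs(): the state, without advancing time (a new reading comes with each control period).
- robot.camera(name): name is "scene" or "top" or "wrist"; returns a dict with "img" (480x640x3 uint8, red, green, blue), "mtx" (3x3 intrinsics, pixels), "distortion" ([k1, k2, p1, p2, k3] as OpenCV has them; the pictures are not rectified), "world_to_cam" (4x4, takes a point from world to camera coordinates). Camera axes: x right, y down, z forward; pixel columns grow to the right and rows downward; lengths in m; the calibration is good to about 2 mm. A picture is of the moment at which its call begins. There is no depth.
- robot.hand_in(): hands the job in; it is judged then, once.
Trained networks look in a picture, given as the dict that the camera call returned (one of the last four; its "shot" number tells which), for a name from the list of things; names that differ only in an ending like _2 or _b are one class to them, and where a whole thing is asked for, a point or a joint stands for the part that bears it (a point fixed in the world has none). Each returns a list of dicts, best first, with "p" (0 to 1); they miss things now and then, are a little off and sometimes report something else, mostly with a low value. They report only what shows in the picture. A call takes as long as a camera call. They do not tell look-alikes from the thing itself.
- robot.search_frame(picture, thing): "xyz" ([x, y, z] in m, in world coordinates, good to about 4 mm: the middle of the surface that is visible of it).
- robot.tip_of(picture, thing): "xyz" ([x, y, z] in m, in world coordinates, good to about 4 mm: a listed point, or the origin of a listed thing).
The state is a dict: "time": time; "q": joint angles; "joint_velocities": joint speeds; "joint_torque": joint torques, N m; "position": TCP position; "tool_rot": TCP orientation; "ft_force": force on the tool from outside, world axes, zero at the start; "moment": the same for the moment, N m; "grip_width": finger opening in m; "grip_force": force on a finger pad.
Only numpy, scipy, OpenCV 4.12 (cv2) and the standard library are available. Lean on these libraries where they do the work, as an engineer would, in place of code of your own. Each camera call takes 0.05 s, during which the arm holds its last target. There are 200 camera calls.

## Working session

There is one attempt and no reset: what is moved stays moved. The work goes in short steps, Python scripts to look and compute and a tool call to move; the robot and the scene stay as the last step left them, time stands still between calls to the robot, and variables do not carry over. Pictures are saved under pics/ and viewed, at most 10 in all, crops included, and the job is handed in when it is done.

Besides the shell and the picture viewer there is one more tool, called as name(argument=value, ...), one argument or row to a line, values as JSON. move_arm: Moves the arm, as the interface text tells. Its arguments: {"type":"object","properties":{"series":{"type":"string"},"jaw":{"type":"number"},"newtons":{"type":"number"}},"required":["series"]}

```bash
mkdir -p pics; ls; python3 - <<'E'
from rig import robot
import cv2
for n in ["scene","top"]:
    c=robot.camera(n); cv2.imwrite(f"pics/{n}0.png",c["img"][:,:,::-1])
    print(n,c["mtx"].tolist(),c["distortion"],c["world_to_cam"].round(4).tolist())
    for t in ["plate_1_grip","tray_in","try_square"]:
        print(t,[(round(d["p"],2),[round(float(v),3) for v in d["xyz"]]) for d in robot.tip_of(c,t)])
print(robot.get_obs())
E
```

```text
pics
scene [[551.6546760663801, 0.0, 319.84318358545215], [0.0, 551.6546760663801, 227.20295202848973], [0.0, 0.0, 1.0]] [0.04224704 0.         0.         0.         0.        ] [[-0.9157, -0.4016, -0.0133, 0.543], [-0.2965, 0.6976, -0.6523, 0.1858], [0.2713, -0.5934, -0.7579, 1.307], [0.0, 0.0, 0.0, 1.0]]
plate_1_grip [(0.56, [0.473, -0.309, 0.033])]
tray_in [(0.82, [0.543, -0.007, 0.003])]
try_square [(0.82, [0.751, 0.046, -0.003])]
top [[440.1893497642686, 0.0, 318.95115699858417], [0.0, 440.1893497642686, 240.99359788776243], [0.0, 0.0, 1.0]] [-0.08646273  0.          0.          0.          0.        ] [[-0.0273, -0.9996, -0.0067, 0.0642], [-0.9813, 0.0281, -0.1906, 0.5776], [0.1907, 0.0013, -0.9817, 1.0788], [0.0, 0.0, 0.0, 1.0]]
plate_1_grip [(0.62, [0.475, -0.312, 0.031])]
tray_in [(0.81, [0.544, -0.014, 0.003])]
try_square [(0.76, [0.75, 0.044, -0.005])]
{'time': 0.4, 'q': array([ 1.07951437e+00,  5.27638098e-01,  1.43288586e+00,  1.89882824e-05,
        1.18140436e+00, -1.78472935e-01]), 'joint_velocities': array([ 0.00040134, -0.00158692, -0.00063814, -0.00012377, -0.00049502,
        0.0009037 ]), 'joint_torque': array([-7.43595410e-05, -4.39504480e+01, -1.76658368e+01,  6.33402611e-02,
        5.30136866e-02, -7.25060136e-05]), 'position': array([0.19222385, 0.59457416, 0.24440419]), 'tool_rot': array([ 1.55771178e-01,  9.87793152e-01, -1.55621845e-04, -6.34532480e-05]), 'ft_force': array([-0.37507895, -0.03138308,  0.41789195]), 'moment': array([-0.03204167, -0.04671389, -0.00217847]), 'grip_force': 0.0, 'grip_width': 0.08697408418058934}
```

View pics/top0.png

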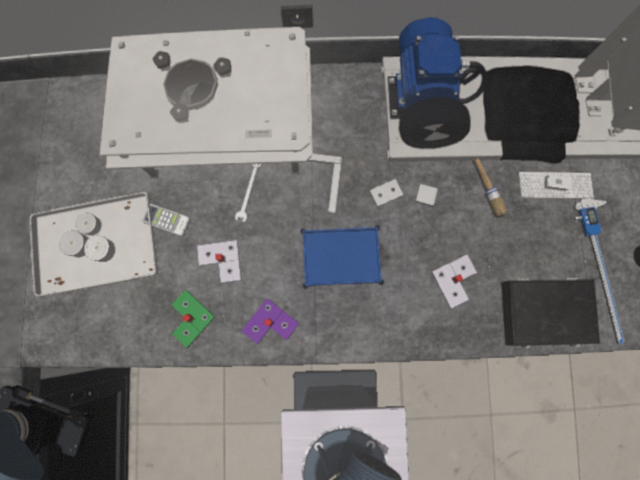

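View pics/scene0.png

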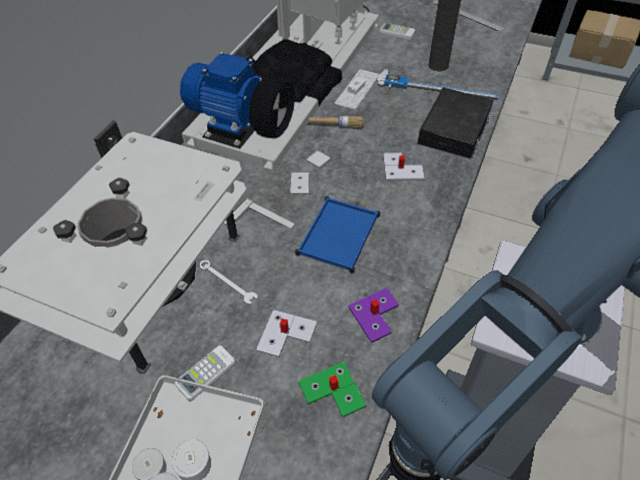

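The top view shows four L-plates with red posts. Two are bare aluminium, at (219,258) and (457,279), and these match the description. The purple one at (270,322) and the green one at (190,318) are look-alikes to leave alone. The tray is at (343,257), and the try square (335,180) lies beyond it.

```bash
cat > h.py <<'E'
import cv2,numpy as np
from rig import robot
from scipy.spatial.transform import Rotation as R
def norm(c,uv): return cv2.undistortPoints(np.asarray(uv,float).reshape(-1,1,2),c["mtx"],c["distortion"]).reshape(-1,2)
def ray(c,uv):
    M=c["world_to_cam"];n=norm(c,uv);d=np.c_[n,np.ones(len(n))]@M[:3,:3]
    return -M[:3,:3].T@M[:3,3],d
def plane(c,uv,z):
    o,d=ray(c,uv); return o+d*((z-o[2])/d[:,2])[:,None]
def proj(c,P):
    M=c["world_to_cam"]; return cv2.projectPoints(np.asarray(P,float).reshape(-1,1,3),cv2.Rodrigues(M[:3,:3])[0],M[:3,3],c["mtx"],c["distortion"])[0].reshape(-1,2)
def tri(c1,u1,c2,u2):
    X=cv2.triangulatePoints(c1["world_to_cam"][:3],c2["world_to_cam"][:3],norm(c1,u1).T,norm(c2,u2).T); return (X[:3]/X[3]).T
def blobs(mask,amin):
    n,l,s,ce=cv2.connectedComponentsWithStats(mask.astype(np.uint8)); return [((l==i),ce[i],s[i,4]) for i in range(1,n) if s[i,4]>=amin]
def masks(c):
    h=cv2.cvtColor(c["img"],cv2.COLOR_RGB2HSV);H,S,V=[h[...,i].astype(int) for i in range(3)]
    red=((H<8)|(H>172))&(S>140)&(V>90); blue=(abs(H-110)<12)&(S>130)&(V>50); white=((S<45)&(V>165)); return red,blue,white
LM=np.array([[-45,-45],[63,-45],[63,9],[9,9],[9,63],[-45,63]])/1000
def corners(c,px,r=40):
    "6 corners of the light plate round red post px"
    red,b,w=masks(c); m=((w|red)).astype(np.uint8)
    m=cv2.morphologyEx(m,cv2.MORPH_CLOSE,np.ones((5,5)))
    best=min(blobs(m,200),key=lambda b:np.hypot(*(b[1]-px)))
    ct=max(cv2.findContours(best[0].astype(np.uint8),cv2.RETR_EXTERNAL,cv2.CHAIN_APPROX_NONE)[0],key=cv2.contourArea)
    for e in np.arange(1.5,8,.25):
        a=cv2.approxPolyDP(ct,e,True)
        if len(a)<=6: break
    return ct.reshape(-1,2),a.reshape(-1,2)
E
python3 - <<'E'
from h import *
import sys
np.set_printoptions(precision=4,suppress=True)
t=robot.camera("top");s=robot.camera("scene")
for n,c in(("top",t),("scene",s)):
    red,blue,w=masks(c)
    print(n,"red",[(b[1].round(1).tolist(),int(b[2])) for b in blobs(red,15)])
    for b in blobs(blue,1500):
        pts=np.argwhere(b[0])[:,::-1]
        P=plane(c,pts,0.016)[:,:2]; print("blue",b[1].round(0),b[2],cv2.minAreaRect(P.astype(np.float32)*1000))
    for px in ([(219,258),(457,279)] if n=="top" else [(285,326),(402,163)]):
        ct,a=corners(c,np.array(px)); print(px,a.tolist(),(plane(c,a,0.01)[:,:2]*1000).round(0).tolist())
crop=cv2.resize(t["img"][220:350,160:490,::-1],None,fx=2.4,fy=2.4,interpolation=cv2.INTER_CUBIC); cv2.imwrite("pics/crop.png",crop)
E
```

```text
top red [([218.3, 256.8], 23), ([458.5, 278.0], 24), ([186.4, 317.4], 34), ([267.8, 322.0], 35)]
blue [430.  52.] 3042 ((1146.5811767578125, -299.5267639160156), (248.42893981933594, 177.8705291748047), 0.9474290013313293)
blue [341. 257.] 3803 ((544.537109375, -10.434005737304688), (141.9019775390625, 197.24473571777344), 1.031870722770691)
(219, 258) [[236, 241], [199, 245], [199, 264], [218, 262], [221, 281], [239, 279]] [[594.0, 272.0], [586.0, 372.0], [535.0, 371.0], [539.0, 320.0], [487.0, 311.0], [492.0, 263.0]]
(457, 279) [[467, 255], [433, 271], [451, 307], [467, 299], [460, 280], [475, 272]] [[538.0, -349.0], [498.0, -253.0], [402.0, -294.0], [421.0, -338.0], [472.0, -324.0], [492.0, -366.0]]
scene red [([401.2, 161.3], 56), ([374.3, 306.5], 87), ([283.4, 325.1], 74), ([333.5, 382.1], 98)]
blue [221.  90.] 4134 ((1154.0426025390625, -420.3084716796875), (267.20263671875, 433.8620300292969), 19.500038146972656)
blue [338. 233.] 3468 ((542.0734252929688, -5.565162658691406), (150.56138610839844, 211.17144775390625), 1.3729783296585083)
(285, 326) [[257, 349], [278, 354], [286, 335], [309, 340], [315, 321], [273, 310]] [[580.0, 378.0], [531.0, 371.0], [536.0, 321.0], [483.0, 312.0], [490.0, 262.0], [593.0, 274.0]]
(402, 163) [[384, 154], [386, 178], [423, 177], [422, 167], [404, 165], [401, 153]] [[534.0, -343.0], [495.0, -249.0], [399.0, -293.0], [414.0, -332.0], [465.0, -320.0], [489.0, -367.0]]
```

View pics/crop.png

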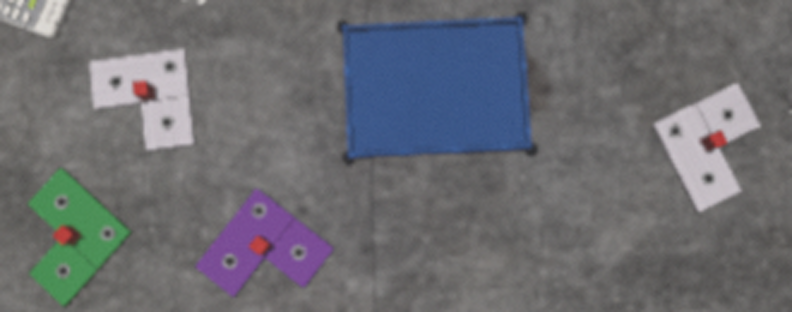

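The enlarged crop confirms it: the light-grey aluminium plates are at crop (142,90) and (716,140), while the green and purple ones are decoys. Next I fit poses and heights from both views.

```bash
cat >> h.py <<'E'
def fit(P,z=None):
    "P: 6 plane points (any cyclic order/direction) -> x,y,yaw,rms; best assignment"
    best=None
    for Q in (P,P[::-1]):
        for k in range(6):
            q=np.roll(Q,k,0)[:,:2]; mc=LM.mean(0);qc=q.mean(0);a,b=LM-mc,q-qc
            th=np.arctan2((a[:,0]*b[:,1]-a[:,1]*b[:,0]).sum(),(a*b).sum()); Rm=np.array([[np.cos(th),-np.sin(th)],[np.sin(th),np.cos(th)]])
            t=qc-Rm@mc; e=np.sqrt((((LM@Rm.T+t)-q)**2).sum(1).mean())
            if best is None or e<best[3]: best=(*t,np.degrees(th),e,np.roll(Q,k,0))
    return best
E
python3 - <<'E'
from h import *
np.set_printoptions(precision=4,suppress=True)
t=robot.camera("top");s=robot.camera("scene")
for a,b,ra,rb in (((219,258),(285,326),(218.3,256.8),(283.4,325.1)),((457,279),(402,163),(458.5,278),(401.2,161.3))):
    f=[]
    for c,px in((t,a),(s,b)):
        ct,k=corners(c,np.array(px)); P=plane(c,k,.01); r=fit(P); print("fit",np.array(r[:4]).round(4)); f.append(proj(c,r[4]))
    X=tri(t,f[0],s,f[1]); print("corner z",X[:,2],"mean",X.mean(0)); print("post",tri(t,[ra],s,[rb]))
# tray: blue+black corners, quad corners in both views
for c in(t,s):
    red,blue,w=masks(c); b=min(blobs(blue,1500),key=lambda b:np.hypot(*(b[1]-[340,245])))
    ct=max(cv2.findContours(b[0].astype(np.uint8),cv2.RETR_EXTERNAL,cv2.CHAIN_APPROX_NONE)[0],key=cv2.contourArea)
    h=cv2.convexHull(ct); q=cv2.approxPolyDP(h,10,True).reshape(-1,2); q=q; P=plane(c,q,.016); P=P[np.argsort(np.arctan2(*(P-P.mean(0))[:,:2].T))]
    print(P[:,:2],P.mean(0)); 
    if c is t:t4=proj(t,P)
    else: s4=proj(s,P)
print(tri(t,t4,s,s4))
E
```

```text
fit [ 0.5486  0.3099 94.9099  0.0033]
fit [ 0.5455  0.3119 96.8639  0.0027]
corner z [0.0067 0.0004 0.0095 0.0071 0.007  0.0106] mean [0.5379 0.3185 0.0069]
post [[0.5469 0.313  0.034 ]]
fit [   0.4747   -0.3087 -156.6169    0.0035]
fit [   0.4712   -0.3054 -156.5495    0.0047]
corner z [0.0046 0.0089 0.0008 0.0043 0.0092 0.0021] mean [ 0.4691 -0.3224  0.005 ]
post [[ 0.4745 -0.3154  0.0256]]
[[ 0.4754 -0.1066]
 [ 0.4731  0.0852]
 [ 0.6099  0.0876]
 [ 0.6181 -0.106 ]] [ 0.5441 -0.01    0.016 ]
[[ 0.4725 -0.1094]
 [ 0.4737  0.0981]
 [ 0.6131  0.0924]
 [ 0.6187 -0.1083]] [ 0.5445 -0.0068  0.016 ]
[[ 0.4735 -0.1065  0.019 ]
 [ 0.4763  0.0861 -0.0009]
 [ 0.6132  0.0882  0.0102]
 [ 0.6175 -0.1056  0.0191]]
```

```bash
cat >> h.py <<'E'
def tool():
    o=robot.get_obs();r=R.from_quat(o["tool_rot"]);x=r.apply([1,0,0]);return o,r,np.degrees(np.arctan2(x[1],x[0]))
def go(x,y,z,psi):
    "shift (tool axes, mm) and rotvec(deg) to TCP pose pointing down with tool x at yaw psi"
    o,r,p=tool();T=R.from_euler("z",psi,degrees=True)*R.from_euler("x",180,degrees=True)
    d=r.inv().apply(np.array([x,y,z])-o["position"])*1000;rv=np.degrees((r.inv()*T).as_rotvec())
    print("t %.2f psi %.1f shift"%(o["time"],p),d.round(1),"turn",rv.round(1))
E
python3 -c "
from h import *
go(.547,.311,.24,95.5)"
```

```text
t 0.60 psi 162.1 shift [-424.8 -160.8    4.6] turn [ 0.  -0.  66.6]
```

move_arm(
  series="-35 -13 0 0 0 5.5; -70 -27 0 0 0 11; -106 -40 0 0 0 16.5; -142 -54 2 0 0 22; -177 -67 2 0 0 28; -212 -80 2 0 0 33; -248 -94 2 0 0 39; -283 -107 3 0 0 44",
  jaw=1,
  newtons=25,
)

```text
time: 1.27
position: [0.4301, 0.4045, 0.2419]
tool_rot: [0.517, 0.856, 0.0, 0.0]
ft_force: [0.7, -0.1, 1.3]
grip_width: 0.0871
grip_force: 0.0
```

```bash
python3 -c "
from h import *
go(.547,.311,.24,95.5);print(robot.get_obs()['joint_velocities'].round(2))"
```

```text
t 1.27 psi 117.8 shift [-137.2   59.8    2. ] turn [ 0.  -0.  22.3]
[-0.74  0.09 -0.13  0.01  0.03  0.29]
```

move_arm(
  series="-34 15 0 0 0 5.5; -68 30 0 0 0 11; -103 45 1 0 0 16.5; -137 60 2 0 0 22.3; -137 60 2 0 0 22.3; -137 60 2 0 0 22.3",
)

```text
time: 1.77
position: [0.5477, 0.3115, 0.2393]
tool_rot: [0.672, 0.741, 0.0, -0.0]
ft_force: [-0.4, 0.8, 0.5]
grip_width: 0.0874
grip_force: 0.0
```

```bash
python3 - <<'E'
from h import *
np.set_printoptions(precision=4,suppress=True)
c=robot.camera("wrist"); cv2.imwrite("pics/w1.png",c["img"][:,:,::-1])
print(robot.get_obs()["position"],c["mtx"][0,0])
red,b,w=masks(c); print([(x[1].round(1).tolist(),int(x[2])) for x in blobs(red,60)])
for d in robot.tip_of(c,"plate_1_grip"): print(d["p"],d["xyz"])
E
```

```text
[0.5462 0.3125 0.2393] 375.5200699936985
[([151.1, 112.0], 659), ([315.1, 216.2], 410), ([146.9, 314.8], 354)]
```

View pics/w1.png

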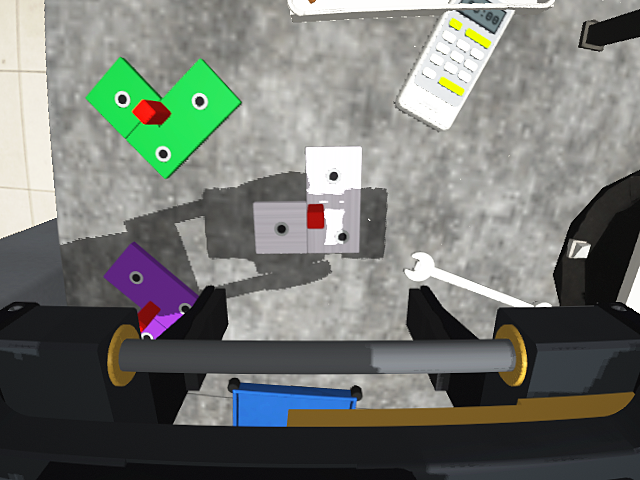

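The wrist picture shows the grey plate with corners at about (306,147), (361,147), (359,253), (254,253), (254,202), (306,202) and its post at (315,216). The decoys are to the left.

```bash
python3 - <<'E'
from h import *
np.set_printoptions(precision=4,suppress=True)
c=robot.camera("wrist"); t=robot.camera("top")
k=np.float32([(306,147),(361,147),(359,253),(254,253),(254,202),(306,202)])
g=cv2.cvtColor(c["img"],cv2.COLOR_RGB2GRAY)
k2=cv2.cornerSubPix(g,k.reshape(-1,1,2).copy(),(4,4),(-1,-1),(3,30,.01)).reshape(-1,2);print(k2)
for q in (k,k2): r=fit(plane(c,q,.01)); print(np.array(r[:4]))
# height of the post from wrist + top
print("post tri",tri(c,[(315.1,216.2)],t,[(218.3,256.8)]))
print("post px at z 0.03/.05",proj(c,[[r[0],r[1],z] for z in(.01,.03,.05)]))
# post top face from wrist blob: top z=.05
red,_,_=masks(c); b=min(blobs(red,60),key=lambda b:np.hypot(*(b[1]-[315,216])))
print(cv2.boundingRect(b[0].astype(np.uint8)))
go(r[0],r[1],.15,r[2])
E
```

```text
[[308.7454 149.3853]
 [364.2066 148.6868]
 [360.3924 255.9781]
 [254.     253.    ]
 [255.9998 204.3572]
 [306.     202.    ]]
[ 0.5436  0.313  95.8575  0.0009]
[ 0.5452  0.3114 94.9758  0.0018]
post tri [[0.5458 0.3132 0.0376]]
post px at z 0.03/.05 [[316.6784 212.5103]
 [316.6411 217.1269]
 [316.5996 222.2642]]
(310, 206, 17, 25)
t 1.97 psi 95.9 shift [-2.7  0.3 89.6] turn [-0.1 -0.   0.9]
```

```bash
python3 -c "
from h import *
go(.545,.3128,.038,95.8)"
```

```text
t 1.97 psi 95.9 shift [ -1.3   0.4 201.6] turn [-0.1 -0.   0.1]
```

move_arm(
  series="-1 0 40 0 0 0; -1 0 80 0 0 0; -1 0 120 0 0 0; -1 0 155 0 0 0; -1 0 180 0 0 0; -1 0 195 0 0 0; -1 0 201 0 0 0; -1 0 201 0 0 0",
)

```text
time: 2.63
position: [0.5442, 0.3128, 0.0371]
tool_rot: [0.67, 0.743, -0.002, -0.001]
ft_force: [0.8, -0.1, 0.2]
grip_width: 0.0868
grip_force: 0.0
```

move_arm(
  series="0 0 0 0 0 0; 0 0 0 0 0 0; 0 0 0 0 0 0; 0 0 0 0 0 0; 0 0 0 0 0 0; 0 0 0 0 0 0; 0 0 0 0 0 0; 0 0 0 0 0 0",
  jaw=0,
  newtons=30,
)

```text
time: 3.3
position: [0.5462, 0.3121, 0.0387]
tool_rot: [0.671, 0.742, 0.0, 0.0]
ft_force: [-0.2, 1.2, 0.6]
grip_width: 0.0416
grip_force: 0.0
```

move_arm(
  series="0 0 0 0 0 0; 0 0 0 0 0 0; 0 0 0 0 0 0; 0 0 0 0 0 0; 0 0 0 0 0 0; 0 0 0 0 0 0; 0 0 0 0 0 0; 0 0 0 0 0 0",
)

```text
time: 3.97
position: [0.5463, 0.3121, 0.0385]
tool_rot: [0.671, 0.742, 0.0, 0.0]
ft_force: [-0.1, 0.1, -0.6]
grip_width: 0.0157
grip_force: 30.0
```

move_arm(
  series="0 0 -15 0 0 0; 0 0 -35 0 0 0; 0 0 -65 0 0 0; 0 0 -100 0 0 0; 0 0 -100 0 0 0; 0 0 -100 0 0 0",
)

```text
time: 4.47
position: [0.5473, 0.3126, 0.1406]
tool_rot: [0.671, 0.742, 0.002, 0.001]
ft_force: [-0.3, 0.4, -2.2]
grip_width: 0.0155
grip_force: 30.0
```

```bash
python3 - <<'E'
from h import *
c=robot.camera("wrist"); cv2.imwrite("pics/w2.png",c["img"][:,:,::-1]); o=robot.get_obs(); print(o["position"],o["ft_force"],o["moment"],o["grip_width"])
go(.53,.033,.14,91)
E
```

```text
[0.545711   0.31203747 0.13869042] [-0.57824174  0.02028291 -2.50754563] [-0.08474398  0.07846914 -0.02857958] 0.01563131514824798
t 4.52 psi 95.8 shift [-276.   -43.8   -1.3] turn [-0.   0.   4.8]
```

View pics/w2.png

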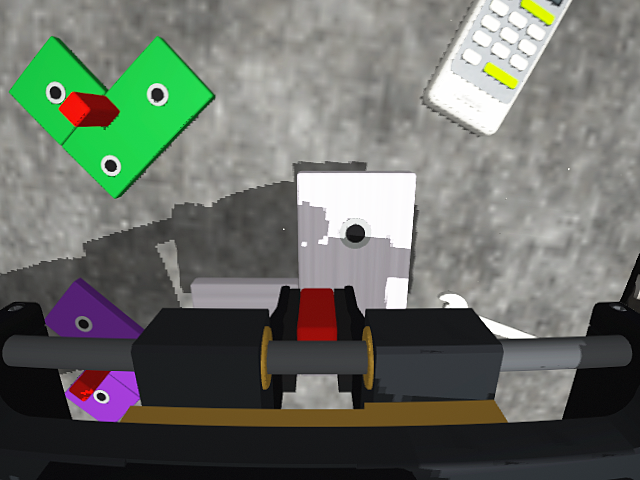

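The plate hangs level in the grip: post at (318,315), plate edge straight at row 172. Now the tray, from its black corners in both views. In the top view they are at (303,231), (377,227.5), (382,282), (305,285). In the scene view they are at (329,200), (379,213), (353,268), (298,252).

```bash
python3 - <<'E'
from h import *
np.set_printoptions(precision=4,suppress=True)
t=robot.camera("top");s=robot.camera("scene")
init=[[(302.9,231.2),(377.1,227.5),(381.7,282.1),(305,285.4)],[(298,252),(329,200),(379,213),(353,268)]]
Q=[]
for c,k in((t,init[0]),(s,init[1])):
    V=c["img"].max(2); out=[]
    for u,v in k:
        u0,v0=int(round(u)),int(round(v)); w=V[v0-6:v0+7,u0-6:u0+7].astype(float); m=(w<45)
        yy,xx=np.mgrid[v0-6:v0+7,u0-6:u0+7]; out.append((xx[m].mean(),yy[m].mean()) if m.sum()>3 else (u,v))
    out=np.array(out); P=plane(c,out,.016); P=P[np.argsort(np.arctan2(*(P-P.mean(0))[:,:2].T))]; Q.append(proj(c,P))
    A,B,C,D=P[:,:2]; print(P[:,:2],P.mean(0)[:2]); print(np.linalg.norm(np.roll(P,-1,0)-P,axis=1))
    for e in (B-A,C-B,D-C,A-D): print(round((np.degrees(np.arctan2(e[1],e[0]))+45)%90-45,2),end=" ")
    print()
X=tri(t,Q[0],s,Q[1]);print("tri",X,X.mean(0))
# check bias of calibration: known held post / tcp
E
```

```text
[[ 0.4723 -0.1136]
 [ 0.4695  0.0879]
 [ 0.6149  0.0904]
 [ 0.6194 -0.1091]] [ 0.544  -0.0111]
[0.2015 0.1455 0.1996 0.1472]
0.81 0.99 1.29 1.75 
[[ 0.4657 -0.1024]
 [ 0.4642  0.0981]
 [ 0.6076  0.101 ]
 [ 0.6091 -0.1   ]] [ 0.5367 -0.0008]
[0.2005 0.1434 0.201  0.1434]
0.43 1.18 0.44 0.98 
tri [[ 0.4717 -0.1162 -0.    ]
 [ 0.4693  0.0881  0.0014]
 [ 0.6158  0.0905  0.0006]
 [ 0.6183 -0.1116  0.0025]] [ 0.5438 -0.0123  0.0011]
```

```bash
python3 -c "
from h import *
go(.545,-.20,.26,91)"
```

```text
t 4.62 psi 95.8 shift [-509.2  -51.6 -122.5] turn [-0.2  0.1  4.8]
```

move_arm(
  series="-15 -2 -20 0 0 1; -45 -5 -40 0 0 2; -80 -8 -60 0 0 3; -117 -12 -75 0 0 4; -155 -16 -90 0 0 5; -193 -20 -105 0 0 5; -231 -24 -115 0 0 5; -270 -28 -122 0 0 5",
)

```text
time: 5.28
position: [0.5446, 0.0392, 0.2599]
tool_rot: [0.702, 0.712, -0.001, -0.001]
ft_force: [1.4, 0.4, -2.6]
grip_width: 0.0159
grip_force: 30.0
```

```bash
python3 -c "
from h import *
go(.545,-.20,.26,91)"
```

```text
t 5.28 psi 90.8 shift [-2.392e+02 -2.900e+00 -2.000e-01] turn [-0.1 -0.  -0.2]
```

move_arm(
  series="-35 0 0 0 0 0; -70 -1 0 0 0 0; -107 -1 0 0 0 0; -145 -2 0 0 0 0; -185 -2 0 0 0 0; -220 -3 0 0 0 0; -239 -3 0 0 0 0; -239 -3 0 0 0 0",
)

```text
time: 5.95
position: [0.5452, -0.203, 0.2584]
tool_rot: [0.704, 0.71, -0.001, -0.001]
ft_force: [0.4, 0.6, -2.4]
grip_width: 0.0156
grip_force: 30.0
```

move_arm(
  series="0 0 0 0 0 0; 0 0 0 0 0 0",
)

```text
time: 6.12
position: [0.5447, -0.1972, 0.2588]
tool_rot: [0.702, 0.712, -0.0, -0.002]
ft_force: [-0.4, -0.4, -2.5]
grip_width: 0.0156
grip_force: 30.0
```

```bash
python3 - <<'E'
from h import *
c=robot.camera("wrist"); cv2.imwrite("pics/w3.png",c["img"][:,:,::-1]); o,r,p=tool(); print(o["position"],p)
for n in ["tray_in"]: print([(d["p"],d["xyz"]) for d in robot.tip_of(c,n)])
_,blue,_=masks(c); b=max(blobs(blue,1500),key=lambda b:b[2])
h=cv2.convexHull(np.argwhere(b[0])[:,::-1].astype(np.int32)); print(cv2.approxPolyDP(h,10,True).reshape(-1,2).tolist())
E
```

```text
[ 0.54491401 -0.19683308  0.25923819] 90.82538154626407
[(0.57, [0.5431, -0.0084, 0.0049])]
[[400, 0], [396, 122], [247, 123], [242, 0]]
```

View pics/w3.png

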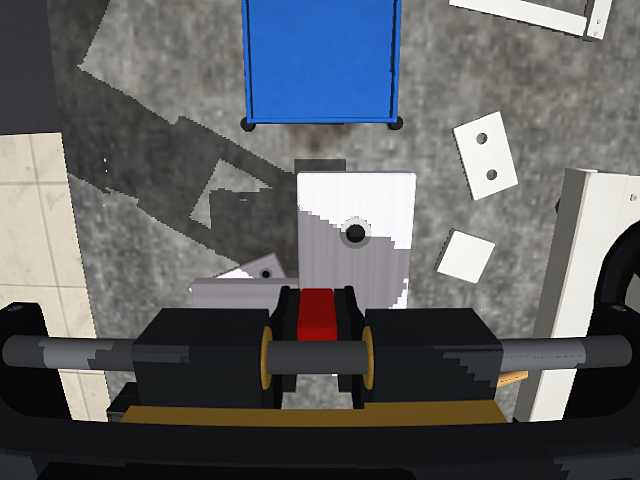

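The picture shows the tray's near wall at row 123, between (247,123) and (396,122), with the side walls running straight up. The held plate is clear of it.

```bash
python3 - <<'E'
from h import *
np.set_printoptions(precision=4,suppress=True)
c=robot.camera("wrist")
print("cam",ray(c,[(320,240)])[0])
for z in (0,.016): print(z,plane(c,[(246.5,124),(397,123),(243,1),(400.5,1)],z)[:,:2])
print("rim inner/outer top", plane(c,[(321,118),(321,121)],.016)[:,:2])
# expected pixel for nominal tray
for cx,cy in((.544,-.011),(.541,-.006)):
    print(cx,cy,proj(c,[[cx-.074,cy-.101,.016],[cx+.074,cy-.101,.016],[cx-.074,cy-.101,0],[cx+.074,cy-.101,0],[cx,cy-.096,.016]]))
E
python3 - <<'E'
import cv2
i=cv2.imread("pics/w3.png")[60:150,215:430]
cv2.imwrite("pics/w3c.png",cv2.resize(i,None,fx=3.7,fy=3.7,interpolation=cv2.INTER_NEAREST))
E
```

```text
cam [ 0.5445 -0.1152  0.4004]
0 [[ 0.4714 -0.113 ]
 [ 0.6259 -0.1094]
 [ 0.4707  0.0029]
 [ 0.6223  0.0054]]
0.016 [[ 0.4743 -0.113 ]
 [ 0.6226 -0.1097]
 [ 0.4737 -0.0018]
 [ 0.6192  0.0006]]
rim inner/outer top [[ 0.5476 -0.1065]
 [ 0.5477 -0.1094]]
0.544 -0.011 [[242.1522 122.8776]
 [392.2072 125.3048]
 [245.1564 123.0283]
 [389.241  125.3592]
 [317.2895 118.424 ]]
0.541 -0.006 [[238.9553 117.6119]
 [389.504  119.9822]
 [242.0948 117.9714]
 [386.6351 120.2502]
 [314.2993 113.0774]]
```

View pics/w3c.png

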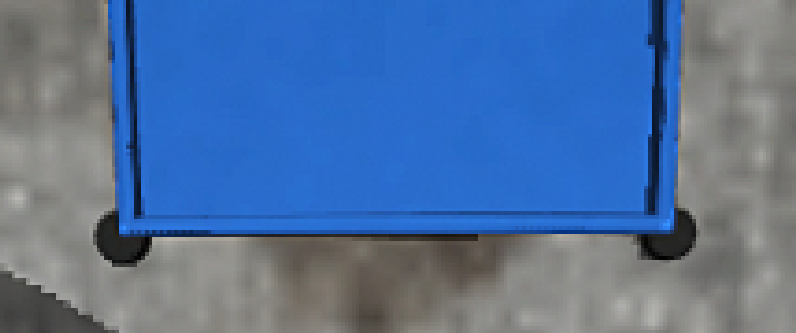

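```bash
python3 -c "
from h import *
go(.561,-.0505,.12,91.1)"
```

```text
t 6.27 psi 90.9 shift [145.8  18.  140.1] turn [-0.1 -0.1 -0.2]
```

move_arm(
  series="25 3 10 0 0 0; 55 7 30 0 0 0; 85 11 55 0 0 0; 112 14 85 0 0 0; 135 17 115 0 0 0; 146 18 140 0 0 0; 146 18 140 0 0 0; 146 18 140 0 0 0",
)

```text
time: 6.93
position: [0.5609, -0.0504, 0.1197]
tool_rot: [0.701, 0.713, -0.001, -0.001]
ft_force: [0.7, -0.2, -1.8]
grip_width: 0.0159
grip_force: 30.0
```

move_arm(
  series="0 0 0 0 0 0; 0 0 0 0 0 0; 0 0 0 0 0 0",
)

```text
time: 7.18
position: [0.5631, -0.0534, 0.1225]
tool_rot: [0.703, 0.711, 0.001, 0.002]
ft_force: [0.5, -0.3, -2.4]
grip_width: 0.0158
grip_force: 30.0
```

```bash
python3 -c "
from h import *
print(robot.get_obs()['position'])
go(.561,-.0505,.043,91.1)"
```

```text
[ 0.56312445 -0.0533598   0.12245958]
t 7.18 psi 90.7 shift [ 3.  -2.4 79.4] turn [ 0.2  0.1 -0.4]
```

move_arm(
  series="1 -1 20 0 0 0; 1 -1 40 0 0 0; 1 -1 55 0 0 0; 1 -1 65 0 0 0; 1 -1 71 0 0 0; 1 -1 75 0 0 0; 1 -1 77 0 0 0; 1 -1 77 0 0 0",
)

```text
time: 7.85
position: [0.5611, -0.0514, 0.0439]
tool_rot: [0.702, 0.712, 0.0, 0.0]
ft_force: [1.0, 0.7, -2.8]
grip_width: 0.0159
grip_force: 30.0
```

```bash
python3 -c "
from h import *
o=robot.get_obs();print(o['position'],o['ft_force'],o['moment'])
c=robot.camera('top');o=robot.get_obs();print(o['position'],o['ft_force'])
i=c['img'][205:305,280:400,::-1];cv2.imwrite('pics/p1.png',cv2.resize(i,None,fx=6,fy=6,interpolation=cv2.INTER_CUBIC))"
```

```text
[ 0.56111298 -0.05139146  0.04385892] [ 1.03870527  0.70569231 -2.84338591] [-0.13476735  0.0502939  -0.01416119]
[ 0.5611981  -0.05132205  0.04407321] [-0.28682726  0.4563502  -1.64245655]
```

move_arm(
  series="0 0 1 0 0 0; 0 0 1 0 0 0",
)

```text
time: 8.07
position: [0.5611, -0.0512, 0.043]
tool_rot: [0.702, 0.712, 0.0, 0.0]
ft_force: [0.4, -0.4, -2.0]
grip_width: 0.016
grip_force: 30.0
```

move_arm(
  series="0 0 0 0 0 0; 0 0 0 0 0 0; 0 0 0 0 0 0; 0 0 0 0 0 0; 0 0 0 0 0 0; 0 0 0 0 0 0; 0 0 0 0 0 0; 0 0 0 0 0 0",
  jaw=0.5,
)

```text
time: 8.73
position: [0.5607, -0.0511, 0.0426]
tool_rot: [0.702, 0.712, 0.0, 0.0]
ft_force: [-0.2, -0.3, 0.5]
grip_width: 0.0429
grip_force: 0.0
```

move_arm(
  series="0 0 -20 0 0 0; 0 0 -60 0 0 0; 0 0 -100 0 0 0; 0 0 -140 0 0 0; 0 0 -180 0 0 0; 0 0 -205 0 0 0; 0 0 -205 0 0 0",
  jaw=0.5,
)

```text
time: 9.32
position: [0.5642, -0.052, 0.2541]
tool_rot: [0.702, 0.712, 0.003, 0.006]
ft_force: [1.6, -0.9, 0.3]
grip_width: 0.0436
grip_force: 0.0
```

```bash
python3 -c "
from h import *
go(.475,-.311,.25,23.4)
c=robot.camera('top');s=robot.camera('scene')
for k in (c,s):
  red,_,_=masks(k);print([b[1].round(1).tolist() for b in blobs(red,15)])
print(proj(c,[[.561,-.051,.034]]),proj(s,[[.561,-.051,.034]]))"
```

```text
t 9.32 psi 90.8 shift [-257.8  -92.8    3.9] turn [ 0.8 -0.2 67.4]
[[458.5, 278.0], [186.4, 317.5], [267.8, 322.0]]
[[401.2, 161.3], [339.2, 212.4], [374.3, 306.6], [333.5, 382.1]]
[[357.00484174 248.33870861]] [[338.45255147 212.79049983]]
```

move_arm(
  series="-27 -10 0 0 0 7; -54 -19 0 0 0 14; -81 -29 0 0 0 21; -108 -39 0 0 0 28; -135 -48 0 0 0 35; -162 -58 0 0 0 42; -190 -67 0 0 0 49; -217 -77 0 0 0 56",
  jaw=1,
)

```text
time: 10.08
position: [0.485, -0.2695, 0.2449]
tool_rot: [0.955, 0.296, -0.001, -0.002]
ft_force: [-0.8, -1.2, -0.0]
grip_width: 0.0841
grip_force: 0.0
```

```bash
python3 -c "
from h import *
go(.475,-.311,.25,23.4)"
```

```text
t 10.08 psi 34.4 shift [-31.7  28.5  -5.2] turn [-0.3  0.1 11. ]
```

move_arm(
  series="-16 14 -3 0 0 5.5; -32 28 -5 0 0 11; -32 28 -5 0 0 11; -32 28 -5 0 0 11; -32 28 -5 0 0 11; -32 28 -5 0 0 11",
)

```text
time: 10.58
position: [0.476, -0.3087, 0.2513]
tool_rot: [0.978, 0.207, -0.001, -0.001]
ft_force: [-0.4, -0.9, -0.5]
grip_width: 0.0869
grip_force: 0.0
```

```bash
python3 - <<'E'
from h import *
c=robot.camera("wrist"); cv2.imwrite("pics/w4.png",c["img"][:,:,::-1]); o,r,p=tool(); print(o["position"],p)
red,_,_=masks(c); print([(b[1].round(1).tolist(),int(b[2])) for b in blobs(red,60)])
E
```

```text
[ 0.47622366 -0.30885123  0.25168965] 23.89225867712323
[([90.4, 15.6], 738), ([315.9, 215.8], 386)]
```

View pics/w4.png

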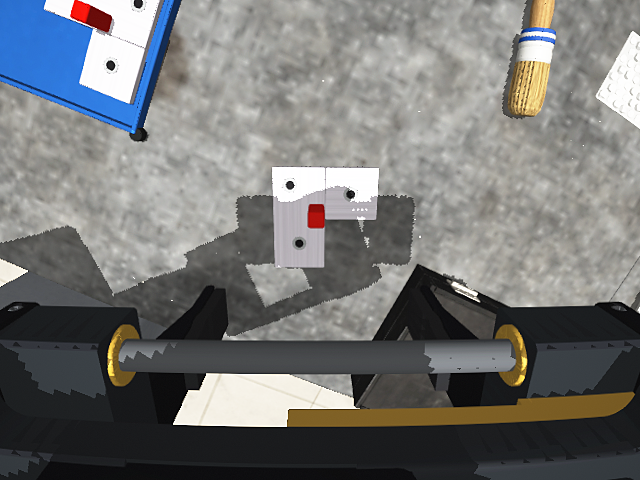

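The picture shows plate B square to the gripper, with corners at (272,167), (378,168), (377,219), (325,219), (324,267), (274,267) and its post at (316,216). Plate A already lies parallel in the tray's corner at upper left.

```bash
python3 - <<'E'
from h import *
np.set_printoptions(precision=4,suppress=True)
c=robot.camera("wrist"); t=robot.camera("top")
r=fit(plane(c,np.float32([(272,167),(378,168),(377,219),(325,219),(324,267),(274,267)]),.01)); print(np.array(r[:4]))
print("post",tri(c,[(315.9,215.8)],t,[(458.5,278)]))
x,y=(r[0]+.4745)/2,r[1]; print(x,y)
go(r[0],r[1],.038,r[2]+180)
E
```

```text
[   0.4741   -0.3095 -156.3947    0.0007]
post [[ 0.4749 -0.3097  0.0402]]
0.4743174471660867 -0.30948298981558636
t 10.73 psi 23.9 shift [ -2.2  -0.5 214.2] turn [-0.1  0.   0.3]
```

move_arm(
  series="-2 0 40 0 0 0; -2 0 80 0 0 0; -2 0 120 0 0 0; -2 0 160 0 0 0; -2 0 190 0 0 0; -2 0 206 0 0 0; -2 0 213 0 0 0; -2 0 213 0 0 0",
)

```text
time: 11.4
position: [0.4741, -0.31, 0.038]
tool_rot: [0.978, 0.206, -0.001, -0.001]
ft_force: [0.9, 0.3, 0.7]
grip_width: 0.0869
grip_force: 0.0
```

move_arm(
  series="0 0 0 0 0 0; 0 0 0 0 0 0; 0 0 0 0 0 0; 0 0 0 0 0 0; 0 0 0 0 0 0; 0 0 0 0 0 0; 0 0 0 0 0 0; 0 0 0 0 0 0",
  jaw=0,
  newtons=30,
)

```text
time: 12.07
position: [0.4746, -0.3113, 0.0397]
tool_rot: [0.979, 0.206, 0.0, 0.0]
ft_force: [-1.3, -0.1, -0.5]
grip_width: 0.0415
grip_force: 0.0
```

move_arm(
  series="0 0 0 0 0 0; 0 0 0 0 0 0; 0 0 0 0 0 0; 0 0 0 0 0 0; 0 0 0 0 0 0; 0 0 0 0 0 0; 0 0 0 0 0 0; 0 0 0 0 0 0",
)

```text
time: 12.73
position: [0.4744, -0.311, 0.0394]
tool_rot: [0.979, 0.206, -0.0, -0.0]
ft_force: [-0.2, 0.6, -0.1]
grip_width: 0.0158
grip_force: 30.0
```

move_arm(
  series="0 0 -12 0 0 0; 0 0 -30 0 0 0; 0 0 -60 0 0 0; 0 0 -95 0 0 0; 0 0 -130 0 0 0; 0 0 -160 0 0 0; 0 0 -160 0 0 0",
)

```text
time: 13.32
position: [0.4778, -0.3143, 0.2069]
tool_rot: [0.979, 0.206, 0.004, 0.006]
ft_force: [1.2, -0.3, -1.3]
grip_width: 0.0159
grip_force: 30.0
```

```bash
python3 -c "
from h import *
print(robot.get_obs()['ft_force'])
go(.531,.031,.20,91.1)"
```

```text
[ 1.15860803 -0.32416886 -1.27403042]
t 13.32 psi 23.8 shift [ 187.9 -294.6    3.8] turn [  0.9   0.2 -67.3]
```

move_arm(
  series="10 -16 0 0 0 -4; 26 -41 0 0 0 -9; 42 -66 0 0 0 -15; 58 -91 0 0 0 -21; 74 -116 0 0 0 -27; 90 -141 0 0 0 -33; 106 -166 0 0 0 -39; 122 -191 0 0 0 -45",
)

```text
time: 13.98
position: [0.5089, -0.0858, 0.1994]
tool_rot: [0.824, 0.567, -0.0, -0.0]
ft_force: [1.2, 0.5, -2.1]
grip_width: 0.0155
grip_force: 30.0
```

```bash
python3 -c "
from h import *
go(.531,.031,.20,91.1)"
```

```text
t 13.98 psi 69.1 shift [117.  -21.1  -0.7] turn [ -0.   0. -22.]
```

move_arm(
  series="28 -5 0 0 0 -5.5; 58 -10 0 0 0 -11; 88 -16 0 0 0 -16.5; 117 -21 0 0 0 -22; 117 -21 0 0 0 -22; 117 -21 0 0 0 -22; 117 -21 0 0 0 -22",
)

```text
time: 14.57
position: [0.5317, 0.0292, 0.1993]
tool_rot: [0.702, 0.712, -0.0, 0.0]
ft_force: [0.1, -0.4, -2.2]
grip_width: 0.0157
grip_force: 30.0
```

```bash
python3 -c "
from h import *
go(.531,.031,.044,91.1)
c=robot.camera('scene');go(.531,.031,.044,91.1)
i=c['img'][130:300,240:440,::-1];cv2.imwrite('pics/p2.png',cv2.resize(i,None,fx=3.5,fy=3.5,interpolation=cv2.INTER_CUBIC))"
```

```text
t 14.57 psi 90.8 shift [  1.9  -0.6 155.3] turn [-0.   0.  -0.3]
t 14.62 psi 90.7 shift [  2.4  -0.6 155.4] turn [-0.   0.  -0.4]
```

View pics/p2.png

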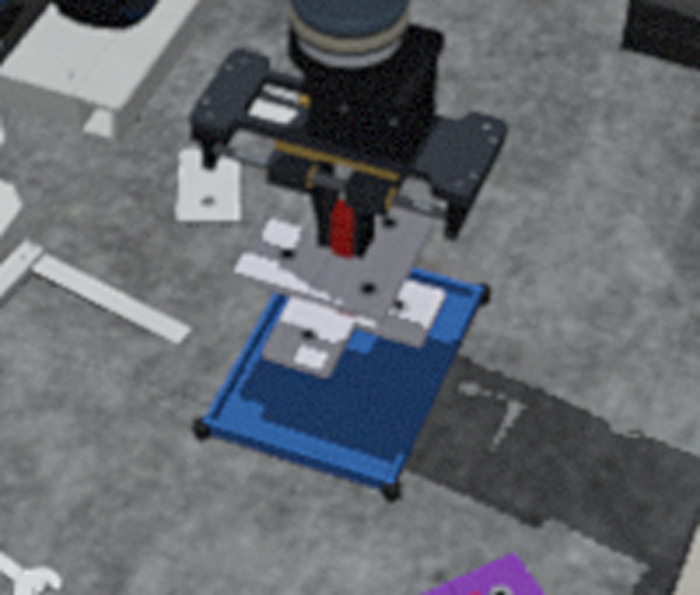

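The scene crop shows plate A at the tray's far end and plate B held level above it, half a turn round. B's full corner points at the free near corner (390,490), so I lower it.

move_arm(
  series="2 0 35 0 0 0; 2 0 70 0 0 0; 2 0 100 0 0 0; 2 0 122 0 0 0; 2 0 136 0 0 0; 2 0 145 0 0 0; 2 0 150 0 0 0; 2 0 150 0 0 0",
)

```text
time: 15.28
position: [0.5318, 0.0306, 0.0489]
tool_rot: [0.703, 0.711, -0.0, -0.0]
ft_force: [-0.6, 0.0, -1.5]
grip_width: 0.0157
grip_force: 30.0
```

move_arm(
  series="0 0 2 0 0 0; 0 0 4 0 0 0; 0 0 5 0 0 0; 0 0 5 0 0 0; 0 0 5 0 0 0",
)

```text
time: 15.7
position: [0.5322, 0.0315, 0.045]
tool_rot: [0.702, 0.712, 0.0, 0.0]
ft_force: [-0.2, -1.0, -2.1]
grip_width: 0.0162
grip_force: 30.0
```

```bash
python3 -c "
from h import *
go(.531,.031,.0435,91.1);print(robot.get_obs()['ft_force'],robot.get_obs()['moment'])"
```

```text
t 15.70 psi 90.8 shift [-0.5 -1.2  1.5] turn [ 0.1  0.  -0.3]
[-0.16643243 -1.04267978 -2.07268487] [-0.10127637  0.1112679   0.02143019]
```

move_arm(
  series="0 -1 1 0 0 0; 0 -1 1 0 0 0; 0 -1 1 0 0 0",
)

```text
time: 15.95
position: [0.5308, 0.0315, 0.0436]
tool_rot: [0.702, 0.712, -0.0, -0.0]
ft_force: [-0.3, 0.0, -1.6]
grip_width: 0.016
grip_force: 30.0
```

move_arm(
  series="0 0 0 0 0 0; 0 0 0 0 0 0; 0 0 0 0 0 0; 0 0 0 0 0 0; 0 0 0 0 0 0; 0 0 0 0 0 0; 0 0 0 0 0 0; 0 0 0 0 0 0",
  jaw=0.5,
)

```text
time: 16.62
position: [0.5309, 0.0314, 0.0435]
tool_rot: [0.702, 0.712, 0.0, 0.0]
ft_force: [-0.1, -0.2, -0.1]
grip_width: 0.0432
grip_force: 0.0
```

move_arm(
  series="0 0 -15 0 0 0; 0 0 -50 0 0 0; 0 0 -90 0 0 0; 0 0 -130 0 0 0; 0 0 -170 0 0 0; -40 0 -200 0 0 0; -80 0 -205 0 0 0; -120 0 -205 0 0 0",
)

```text
time: 17.28
position: [0.534, -0.085, 0.2521]
tool_rot: [0.701, 0.713, 0.002, 0.003]
ft_force: [0.8, -0.6, -0.4]
grip_width: 0.0435
grip_force: 0.0
```

move_arm(
  series="-40 0 0 0 0 0; -80 0 0 0 0 0; -100 0 0 0 0 0; -100 0 0 0 0 0; -100 0 0 0 0 0",
)

```text
time: 17.7
position: [0.5334, -0.1852, 0.2481]
tool_rot: [0.703, 0.711, 0.0, -0.001]
ft_force: [0.0, 0.5, 0.1]
grip_width: 0.0434
grip_force: 0.0
```

```bash
python3 - <<'E'
from h import *
np.set_printoptions(precision=4,suppress=True)
w=robot.camera("wrist");s=robot.camera("scene")
a=w["img"][:,:,::-1];b=cv2.resize(s["img"][150:290,270:410,::-1],(480,480),interpolation=cv2.INTER_CUBIC)
cv2.imwrite("pics/fin.png",cv2.resize(np.hstack([a[:480],b]),(800,343),interpolation=cv2.INTER_AREA))
R2=[]
for c in(w,s):
    red,_,_=masks(c);R2.append([x[1].round(1).tolist() for x in blobs(red,25)]);print(R2[-1])
for p in R2[0]:
    for q in R2[1]:
        X=tri(w,[p],s,[q])[0]
        e=np.abs(proj(s,[X])-q).max()
        if e<4 and .45<X[0]<.65 and -.1<X[1]<.1: print(p,q,X)
for d in robot.tip_of(w,"plate_1_grip")+robot.tip_of(s,"try_square"): print(d["p"],d["xyz"])
E
```

```text
[[351.2, 63.5]]
[[339.1, 212.5], [337.6, 238.2], [374.3, 306.5], [333.5, 382.1]]
[351.2, 63.5] [339.1, 212.5] [ 0.5604 -0.0499  0.037 ]
[351.2, 63.5] [337.6, 238.2] [ 0.5633 -0.0367 -0.0549]
0.87 [0.7521, 0.0485, -0.0062]
```

View pics/fin.png

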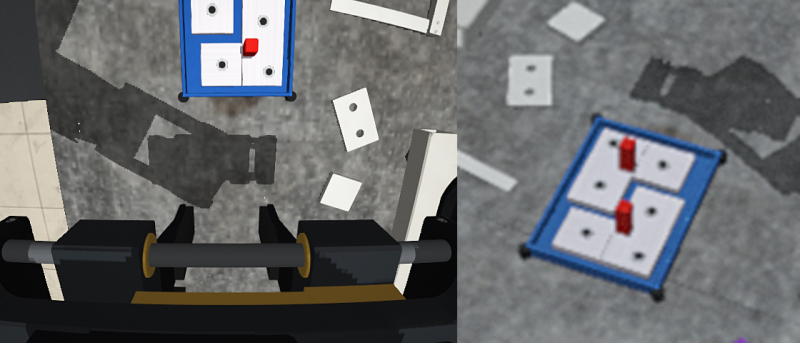

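The final picture shows both plates flat and nested, with blue floor visible in every gap (posts at (627,153) and (624,217)). The gripper is clear of everything and the try square has not been disturbed.

```bash
python3 -c "
from rig import robot
print(robot.hand_in())"
```

```text
the job is handed in; nothing more can be done
None
```

I handed the job in at about 18 s of the 72 s allowed: both aluminium plates lie nested on the tray floor with a gap showing on every side, the gripper is clear of everything, and the try square was not touched; the hand-in call returned no verdict.

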